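# Tension two spokes of a model cart wheel by counted quarter turns

## Task

The model cart wheel on the truing stand has two slack spokes. Working clockwise round the rim, first tighten the red nipple: turn it clockwise until you feel the thread bite, then exactly one quarter turn more; after that do the blue nipple the same way but give it exactly two quarter turns past the bite. Do not overtighten either, do not disturb the paint pots and the glue bottle, and let go at the end.

Things in the scene. Friction and masses are not known exactly. Their poses are not given: they have to be found in the camera images.
- wheel: model cart wheel, 184 mm across, lying flat on a grey stand fixed to the table; rim 70 to 92 mm from the centre, its top 60 mm above the table. Origin on the table under the hub, z up. Five nipples on the rim, 80 mm from the centre, 72 degrees apart: red at +36 degrees from the wheel's x axis (anticlockwise from above), blue at -36; the other three are bare steel, tight, and do not turn
- hub (a point): centre of the top of the axle end in the hub, 74 mm above the table, on the wheel's axis; does not move
- red_nipple: the red nipple: upright square red head 18x18 mm, 26 mm tall, on a round red collar 7 mm high on the rim. Origin on its turning axis at the rim's top, axes as its grip point. Tightens clockwise seen from above: turns idly (0.02 N m) through 0.2 to 1.9 rad of unknown slack, then bites: torque climbs within 0.12 rad to a steady 0.3 N m; count from there. Grip the flats, about 60 N
- blue_nipple: the blue nipple: upright square blue head 18x18 mm, 26 mm tall, on a round blue collar 7 mm high on the rim. Origin on its turning axis at the rim's top, axes as its grip point. Tightens clockwise seen from above: turns idly (0.02 N m) through 0.2 to 1.9 rad of unknown slack, then bites like the red. Either, let go, eases back up to 0.12 rad; what is wound stays, turning back only runs idle
- red_nipple_grip (a point): grip point of the red nipple, on its vertical turning axis, 84 mm above the table; the square head's top is 10 mm above it and its lower end 16 mm below; the wooden rim is 24 mm below. x and y axes are square to the head's flats and turn with it; z is up
- blue_nipple_grip (a point): grip point of the blue nipple, on its vertical turning axis, 84 mm above the table; the square head's top is 10 mm above it and its lower end 16 mm below; the wooden rim is 24 mm below. x and y axes are square to the head's flats and turn with it; z is up
- red_spoke_end (a point): lower tip of the red nipple's threaded spoke end, a steel pin 4 mm thick under the rim below the nipple, 30 mm above the table at the start. Winding draws it up 1.0 mm for every quarter turn after the thread has bitten (not in the slack); its measured position is too coarse to count turns by
- blue_spoke_end (a point): lower tip of the blue nipple's threaded spoke end, a steel pin 4 mm thick under the rim below the nipple, 30 mm above the table at the start. Winding draws it up 1.0 mm for every quarter turn after the thread has bitten (not in the slack); its measured position is too coarse to count turns by
- paint_pot_1: small loose paint pot with black cap and olive green band, 33 mm across, 34 mm tall, left of the wheel; bystander. Origin at the centre of its underside
- paint_pot_2: small loose paint pot with red cap, 33 mm across, 34 mm tall, left of the wheel; bystander. Origin under its centre
- paint_pot_4: loose paint pot with white cap, 38 mm across, 42 mm tall, right of the wheel; bystander. Origin under its centre
- glue_bottle: loose white glue bottle with green cap, 30 mm across, 61 mm tall, right of the wheel; bystander. Origin under its centre

How it is judged:
On the way, in this order (a step that is already met when the one before it is completed fails the run):
1. the red spoke is drawn up by one quarter turn past its bite, the blue one not yet wound (z of red_spoke_end in the frame of hub between -0.0432 and -0.0428 m and z of blue_spoke_end in the frame of hub below -0.0438 m), for 0.2 s.
2. the blue spoke is drawn up by two quarter turns past its bite (z of blue_spoke_end in the frame of hub between -0.0422 and -0.0418 m), for 0.2 s.
At the end, for the whole second after the job is handed in: the red spoke end drawn up 1.0 mm (one quarter turn past the bite) and the blue one 2.0 mm (two quarter turns), each within 0.2 mm (18 degrees of turning) (all of step 2 and z of red_spoke_end in the frame of hub between -0.0432 and -0.0428 m); the robot touches nothing.
It fails at once if a spoke is overtightened: red more than 1.35 mm (about 120 degrees past the bite) or blue more than 2.35 mm (about 210 degrees) (z of red_spoke_end in the frame of hub above -0.04265 m or z of blue_spoke_end in the frame of hub above -0.04165 m).
It fails at once if the blue spoke is wound before the red one is done (z of blue_spoke_end in the frame of hub above -0.0437 m and z of red_spoke_end in the frame of hub below -0.0432 m).
It fails at once if a paint pot or the glue bottle is shoved more than 20 mm (distance of any of paint_pot_1, paint_pot_2, paint_pot_4, glue_bottle from where it was at the start of the episode above 0.02 m).
It also fails if it takes over 70 s, if anything falls off the work surface, if the arm or the gripper's body presses on something with over 40 N, if the wrist force passes 120 N, or if a joint passes its speed limit or range.

## Robot

A 6-joint arm with a two-finger parallel gripper is mounted at the origin on the work surface; the furniture and walls round the work are solid. World frame = base frame: x ahead of the robot, y to its left, z up, the work surface at z = 0. Lengths are in m, angles in rad, forces in N, time in s.
With the tool pointing down it reaches from about 0.375 to 0.975 m from the base axis. Payload 3.8 kg.
Tool frame: the origin (TCP) lies midway between the tips of the shut fingers; the grasp point (between the pads) lies 19 mm behind it; x points along the fingers, y is the direction in which the jaws open and shut, and the axes are right-handed (so a half turn about x gives the same grasp; the last joint's range is limited). The gripper opens to 85 mm and grips with 20 to 120 N. Pads are 22 mm wide; open, the fingers measure 114 mm over their backs; the gripper's body (76 mm by 85 mm) begins 54 mm behind the grasp point. The pads swing forward as they close: fully open they stand 13 mm farther back than shut.
Start: joints at [1.178, 0.264, 1.604, -0, 1.274, -0.037], TCP at [0.235, 0.633, 0.231] pointing down, gripper open.
Joint ranges: [-2.63, 2.63], [-0.94, 2.18], [0.31, 2.57], [-1.31, 4.45], [0, 2.66], [-2.55, 2.55]. Speed limits (rad/s): [2.57, 2.57, 3.14, 3.14, 3.14, 3.14].

## Interface

Orientations are given as a rotation vector (axis times angle).
In Python, from workcell import read_state, read_camera, get_calibration, finish_job gives the robot as it stands. The module is installed in compiled form; this text tells all that it offers.
- The arm moves only by the shell command python3 -m creep 'ROWS' [FORCE]. ROWS is JSON, a list of rows, each a list of 3 entries, a list of its own where there are three numbers: the closure in counts, from 0 (fully open) to 255 (shut), then the shift along the world's x, y, z in mm, then the turn about the world's z in rad. In form: [[hand, [tx, ty, tz], spin], ...]. A call has exactly 8 rows; each row shifts and turns the commanded pose from where the row before left it; what a row does not reach is not made up. A row lasts 1/12 s, in which the tool goes at most 41.7 mm and 7.16 degrees, less where a joint would pass 70% of its speed; a pose out of reach is approached as far as the arm can. A call is refused whole if a number of a shift passes 41.7 or a number of a turn 0.125, either way. A call with a gripper value outside its range is refused whole. The fingers move at their own pace and stop on an object; FORCE is the grip in N (left out, the last holds). Time passes only in rows, so rows that do not move let the fingers close, or fill a call up. It gives the time, the measured TCP pose, the force and the opening at its end, in the units of the state.
- read_state(): the state, without advancing time (a new reading comes with each control period).
- read_camera(name): name is "scene" or "top"; returns (picture, depth): 420x560x3 uint8, blue, green, red; 420x560 float32, m along the optical axis (not along the pixel's ray), 0 where there is no reading.
- get_calibration(name): a dict with "K" (3x3 intrinsics, pixels), "eye" and "orientation" of the camera in the world. Camera axes: x right, y down, z forward; pixel columns grow to the right and rows downward; lengths in m; the calibration is good to about 2 mm. A picture is of the moment at which its call begins. get_calibration takes no time and is no camera call.
- finish_job(): hands the job in, once; it reports no verdict.
The state is a dict: "time": time; "q": joint angles; "joint_vel": joint speeds; "joint_torque": joint torques, N m; "tool_pos": TCP position; "tcp_rot": TCP orientation; "wrist_force": force on the tool from outside, world axes, zero at the start; "torque": the same for the moment, N m; "width": opening from 0.0 (shut) to 1.0 (fully open).
Only numpy, scipy, OpenCV 4.12 (cv2) and the standard library are available. Lean on these libraries where they do the work, as an engineer would, in place of code of your own. Each camera call takes 0.05 s, during which the arm holds its last target.

## Working session

There is one attempt and no reset: what is moved stays moved. The work goes in short steps, Python scripts to look and compute and a shell command to move; the robot and the scene stay as the last step left them, time stands still between calls to the robot, and variables do not carry over. Pictures are saved under pics/ and viewed, and the job is handed in when it is done.

```bash
mkdir -p pics; python3 - <<'E'
from workcell import *
import cv2,json
s=read_state(); print({k:(v if not hasattr(v,'tolist') else v.tolist()) for k,v in s.items()})
for n in("top","scene"):
    p,d=read_camera(n); cv2.imwrite(f"pics/{n}0.png",p); 
    import numpy as np; np.savez(f"{n}0.npz",p=p,d=d)
    print(n,get_calibration(n))
E
```

```text
{'time': 0.0, 'q': [1.178131957496892, 0.26475740040636964, 1.605387705528164, -1.5723390408522295e-05, 1.273692747627592, -0.03689678112614029], 'joint_vel': [0.0012245144695189733, -0.0009934136346844778, 0.000502298227317545, 0.0009345299099197983, -0.00038371045434907583, -0.0004229819025382158], 'joint_torque': [-0.001141540560638532, -51.511627435684204, -36.731096506118774, 0.00010503998055355623, 0.012838431866839528, -5.826064750635851e-06], 'tool_pos': [0.23483211729198214, 0.6320491773085917, 0.22995176140277812], 'tcp_rot': [0.277433716606541, 1.5531750887008573, -0.2808996432861512], 'wrist_force': [-0.8359254257609325, 0.3113332544930112, 0.6566644856192273], 'torque': [0.04320610380204506, 0.021117942402115838, -0.0022574114634585406], 'width': 0.9992747726625081}
top {'K': array([[439.01169805,   0.        , 286.8642601 ],
       [  0.        , 439.01169805, 207.88577314],
       [  0.        ,   0.        ,   1.        ]]), 'eye': array([0.35676701, 0.06136134, 0.92802025]), 'orientation': array([-2.09741969,  2.11307734, -0.15212104])}
scene {'K': array([[431.73011279,   0.        , 282.54668324],
       [  0.        , 431.73011279, 199.72942099],
       [  0.        ,   0.        ,   1.        ]]), 'eye': array([0.93237979, 0.20627464, 0.80587782]), 'orientation': array([-1.68913428, -2.17344692,  0.60728814])}
```

View pics/top0.png

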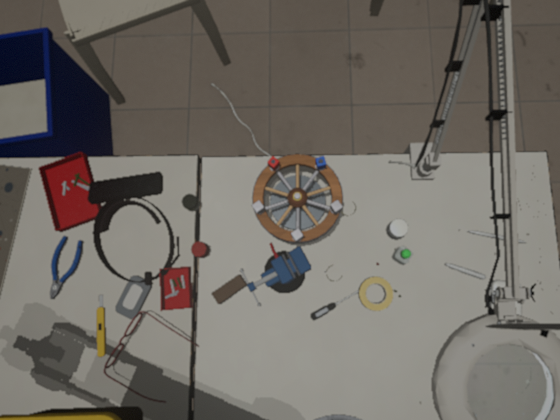

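View pics/scene0.png

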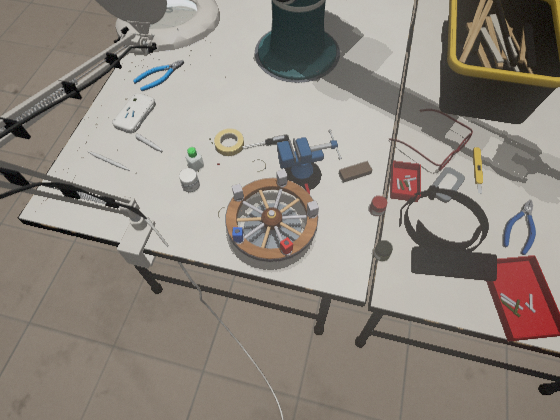

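The top view shows the wheel hub at about (297,197), the red nipple at (273,162), and the blue at (321,162). The pots are at (190,202) and (200,250), the white one at (398,229), and the glue bottle at (403,255). Next I'll measure them.

```bash
cat > h.py <<'E'
import numpy as np, cv2
from scipy.spatial.transform import Rotation as R
from workcell import *
def world(n,uv,d):
    c=get_calibration(n);K=c['K'];uv=np.atleast_2d(uv).astype(float);d=np.atleast_1d(d)
    r=np.c_[(uv[:,0]-K[0,2])/K[0,0],(uv[:,1]-K[1,2])/K[1,1],np.ones(len(uv))]*d[:,None]
    return R.from_rotvec(c['orientation']).apply(r)+c['eye']
def cloud(n,d):
    v,u=np.mgrid[:d.shape[0],:d.shape[1]]
    return world(n,np.c_[u.ravel(),v.ravel()],d.ravel()).reshape(*d.shape,3)
def masks(p):
    h=cv2.cvtColor(p,cv2.COLOR_BGR2HSV);H,S,V=h[...,0],h[...,1],h[...,2]
    return dict(red=((H<8)|(H>172))&(S>150)&(V>90), blue=(H>100)&(H<125)&(S>140)&(V>70))
def st(tag=''):
    s=read_state(); 
    # yaw of tool y axis in world
    M=R.from_rotvec(s['tcp_rot']).as_matrix(); y=M[:,1]
    print(tag,'t',round(s['time'],3),'tcp',np.round(np.array(s['tool_pos'])*1e3,1),'x',np.round(M[:,0],3),'jawyaw',round(np.degrees(np.arctan2(y[1],y[0])),2),'F',np.round(s['wrist_force'],1),'T',np.round(s['torque'],3),'w',round(s['width'],4),'q',np.round(s['q'],3))
E
python3 - <<'E'
from h import *
st()
for n in('top','scene'):
    z=np.load(n+'0.npz');p,d=z['p'],z['d'];C=cloud(n,d);m=masks(p)
    for c in m:
        k,l,s,ce=cv2.connectedComponentsWithStats(m[c].astype(np.uint8))
        for i in range(1,k):
            w=C[l==i]
            if s[i,4]>12: 
                zt=w[:,2]; t=w[(zt>.088)&(zt<.099)]
                print(n,c,ce[i].round(1),s[i,4],'med',np.median(w,0).round(4),'top n',len(t),t.mean(0).round(4) if len(t) else '')
    # wheel rim points z .056-.064
    if n=='top':
        for nm,(u,v) in dict(hub=(297,197),p1=(190,202),p2=(200,250),p4=(398,229),glue=(404,254),table=(230,230),steel1=(258,207),steel2=(297,235),steel3=(337,206)).items():
            print(nm,C[v-1:v+2,u-1:u+2].reshape(-1,3).mean(0).round(4))
    else:
        for nm,(u,v) in dict(hub=(271,217)).items(): print(nm,C[v,u].round(4))
    cv2.imwrite(f'pics/{n}_crop.png',cv2.resize(p[140:260,170:420] if n=='top' else p[160:280,160:410],None,fx=3.2,fy=3.2,interpolation=cv2.INTER_CUBIC))
E
```

```text
t 0.1 tcp [234.9 632.1 230. ] x [-0.001 -0.002 -1.   ] jawyaw 69.61 F [-0.2  0.1  0. ] T [ 0.02  -0.031  0.061] w 0.998 q [ 1.178  0.265  1.605 -0.     1.274 -0.037]
top red [ 70.4 193.2] 2109 med [0.5645 0.5766 0.0037] top n 3 [0.5287 0.4868 0.0896]
top red [273.4 162.8] 50 med [0.6038 0.1227 0.0944] top n 48 [0.6045 0.1223 0.0942]
top red [ 80.3 181.4] 14 med [0.5958 0.5565 0.0048] top n 0 
top red [176.7 289.3] 672 med [0.3568 0.3304 0.0038] top n 0 
top blue [36.9 85.6] 715 med [ 0.9731  0.8525 -0.279 ] top n 0 
top blue [320.1 162.2] 44 med [0.6023 0.0304 0.0952] top n 41 [0.6043 0.0301 0.0948]
top blue [ 56.4 257.5] 124 med [0.4264 0.5926 0.0099] top n 0 
top blue [ 72.1 265.3] 109 med [0.4091 0.5532 0.0099] top n 0 
hub [0.5392 0.0764 0.0735]
p1 [0.5394 0.3013 0.0353]
p2 [0.4388 0.2771 0.0342]
p4 [ 0.4773 -0.1259  0.0429]
glue [ 0.4254 -0.1307  0.0633]
table [4.843e-01 2.218e-01 1.000e-04]
steel1 [0.5157 0.1517 0.0952]
steel2 [0.4604 0.0765 0.0958]
steel3 [ 0.5159 -0.0009  0.095 ]
scene red [285.9 243.2] 43 med [0.6089 0.1242 0.0938] top n 43 [0.6082 0.1242 0.094 ]
scene red [524.6 301.6] 2890 med [0.5706 0.5801 0.0028] top n 0 
scene red [556.6 307.6] 16 med [0.5809 0.6262 0.0261] top n 0 
scene blue [149.5  72.5] 118 med [ 0.1767 -0.355   0.0084] top n 0 
scene blue [158.3  80.1] 131 med [ 0.2033 -0.3168  0.008 ] top n 0 
scene blue [238.2 231.8] 28 med [0.6094 0.0351 0.094 ] top n 28 [0.6076 0.0334 0.0943]
hub [0.5483 0.0791 0.0664]
```

```bash
ls pics
```

```text
scene0.png
scene_crop.png
top0.png
top_crop.png
```

View pics/top_crop.png

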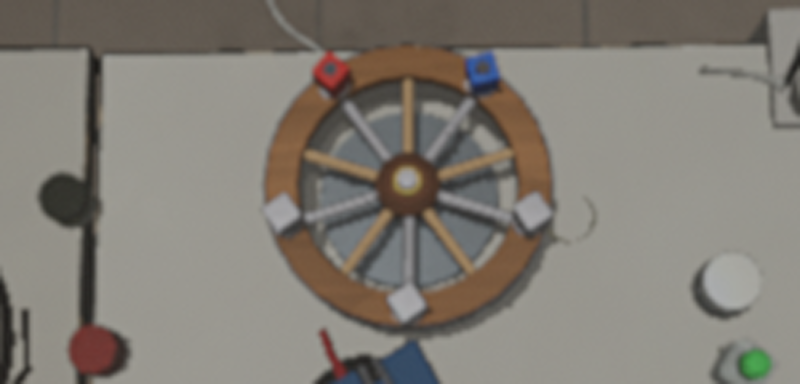

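View pics/scene_crop.png

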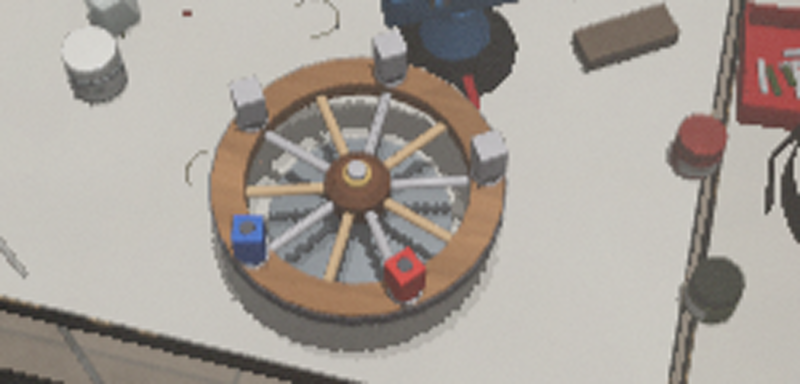

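```bash
python3 - <<'E'
from h import *
from scipy.optimize import least_squares
from scipy.spatial.transform import Rotation as R
ang=np.radians([36,-36,108,180,252])
def fit(P):
    def f(x): return (np.c_[x[0]+.08*np.cos(ang+x[2]),x[1]+.08*np.sin(ang+x[2])]-P).ravel()
    r=least_squares(f,[.54,.076,0]); return r.x, (r.fun.reshape(-1,2)*1e3).round(1)
for n in('top','scene'):
    z=np.load(n+'0.npz');p,d=z['p'],z['d'];C=cloud(n,d)
    m=(C[...,2]>.090)&(C[...,2]<.099)&(np.hypot(C[...,0]-.54,C[...,1]-.076)<.1)
    k,l,s,ce=cv2.connectedComponentsWithStats(m.astype(np.uint8))
    P=[];yaw=[]
    c=get_calibration(n)
    for a in ang:
        g=np.array([.54+.08*np.cos(a),.076+.08*np.sin(a)])
        best=min(range(1,k),key=lambda i:np.linalg.norm(np.median(C[l==i],0)[:2]-g))
        w=C[l==best]
        # rescale rays to z=.094 plane
        e=c['eye'];t=(.094-e[2])/(w[:,2]-e[2]);q=e+(w-e)*t[:,None]
        r=cv2.minAreaRect((q[:,:2]*1e4).astype(np.float32))
        P.append(np.array(r[0])/1e4);print(n,len(w),'z',w[:,2].mean().round(4),'mean',q.mean(0)[:2].round(4),'rect',np.array(r[0]).round(0)/1e4,np.array(r[1]).round(0)/10,'ang',round(r[2],1))
    x,res=fit(np.array(P));print('fit',x.round(4),res.tolist())
E
```

```text
top 85 z 0.0949 mean [0.6075 0.1237] rect [0.6081 0.124 ] [18.7 18.4] ang 45.6
top 86 z 0.095 mean [0.6073 0.0301] rect [0.6072 0.0302] [18.8 18.1] ang 13.7
top 85 z 0.0952 mean [0.5186 0.1532] rect [0.5186 0.1533] [18.2 17.8] ang 33.8
top 90 z 0.0953 mean [0.463  0.0779] rect [0.463  0.0778] [18.1 17.5] ang 33.2
top 89 z 0.095 mean [0.5175 0.0016] rect [0.5176 0.0019] [18.3 18.3] ang 31.8
fit [ 0.5429  0.0774 -0.0062] [[-0.2, 0.1], [0.2, -0.2], [0.0, 0.4], [-0.1, 0.1], [0.1, -0.4]]
scene 96 z 0.0938 mean [0.6074 0.1241] rect [0.6073 0.1242] [18.8 18.2] ang 50.5
scene 91 z 0.0937 mean [0.6071 0.0303] rect [0.6075 0.0302] [18.5 17.2] ang 14.2
scene 86 z 0.094 mean [0.5185 0.1538] rect [0.5185 0.1536] [19.  18.5] ang 34.9
scene 74 z 0.0938 mean [0.4625 0.078 ] rect [0.463  0.0783] [19.4 18.4] ang 36.2
scene 74 z 0.0939 mean [0.5171 0.0022] rect [0.5174 0.0021] [19.4 17.3] ang 32.7
fit [ 0.5427  0.0777 -0.0062] [[0.4, 0.1], [-0.3, 0.1], [-0.0, 0.3], [-0.3, -0.1], [0.2, -0.4]]
```

```bash
python3 - <<'E'
from h import *
for n in('top','scene'):
    z=np.load(n+'0.npz');C=cloud(n,z['d']).reshape(-1,3);C=C[(z['d'].ravel()>0)&(C[:,2]>.1)&(C[:,0]<.9)]
    H,xe,ye=np.histogram2d(C[:,0],C[:,1],bins=[np.arange(-.1,1,.1),np.arange(-.6,1,.1)])
    print(n);
    for i in range(len(xe)-1):
        for j in range(len(ye)-1):
            if H[i,j]>3:
                s=C[(C[:,0]>=xe[i])&(C[:,0]<xe[i+1])&(C[:,1]>=ye[j])&(C[:,1]<ye[j+1])]
                print((xe[i].round(1),ye[j].round(1)),len(s),s[:,2].min().round(2),s[:,2].max().round(2),end=' | ')
    print()
E
```

```text
top
(np.float64(0.1), np.float64(-0.4)) 217 0.2 0.23 | (np.float64(0.1), np.float64(-0.3)) 1580 0.2 0.23 | (np.float64(0.1), np.float64(-0.2)) 1006 0.21 0.24 | (np.float64(0.1), np.float64(0.3)) 166 0.1 0.17 | (np.float64(0.1), np.float64(0.4)) 446 0.1 0.17 | (np.float64(0.1), np.float64(0.5)) 269 0.15 0.17 | (np.float64(0.2), np.float64(-0.4)) 718 0.2 0.24 | (np.float64(0.2), np.float64(-0.3)) 4426 0.2 0.25 | (np.float64(0.2), np.float64(-0.2)) 3138 0.22 0.25 | (np.float64(0.3), np.float64(-0.3)) 2305 0.22 0.42 | (np.float64(0.3), np.float64(-0.2)) 361 0.22 0.41 | (np.float64(0.3), np.float64(-0.0)) 184 0.1 0.11 | (np.float64(0.3), np.float64(0.1)) 196 0.1 0.11 | (np.float64(0.4), np.float64(-0.3)) 1307 0.28 0.35 | (np.float64(0.4), np.float64(-0.2)) 140 0.3 0.34 | (np.float64(0.4), np.float64(-0.0)) 346 0.1 0.11 | (np.float64(0.4), np.float64(0.1)) 129 0.1 0.11 | (np.float64(0.5), np.float64(-0.3)) 1059 0.32 0.4 | (np.float64(0.5), np.float64(-0.2)) 691 0.1 0.4 | (np.float64(0.6), np.float64(-0.3)) 46 0.1 0.41 | (np.float64(0.6), np.float64(-0.2)) 3665 0.1 0.45 | (np.float64(0.7), 
[... 1031 characters left out ...]
 np.float64(-0.4)) 49 0.29 0.31 | (np.float64(0.3), np.float64(-0.3)) 1984 0.22 0.33 | (np.float64(0.3), np.float64(-0.2)) 365 0.22 0.33 | (np.float64(0.3), np.float64(-0.0)) 130 0.1 0.11 | (np.float64(0.3), np.float64(0.1)) 111 0.1 0.11 | (np.float64(0.4), np.float64(-0.3)) 561 0.28 0.35 | (np.float64(0.4), np.float64(-0.2)) 75 0.3 0.33 | (np.float64(0.4), np.float64(-0.0)) 263 0.1 0.11 | (np.float64(0.4), np.float64(0.1)) 108 0.1 0.11 | (np.float64(0.5), np.float64(-0.3)) 511 0.32 0.39 | (np.float64(0.5), np.float64(-0.2)) 483 0.1 0.4 | (np.float64(0.6), np.float64(-0.3)) 15 0.37 0.41 | (np.float64(0.6), np.float64(-0.2)) 2683 0.1 0.44 | (np.float64(0.7), np.float64(-0.2)) 1526 0.27 0.46 |
```

```bash
python3 -m creep '[[0,[23,-32,0],0.074],[0,[23,-32,0],0.074],[0,[23,-32,0],0.074],[0,[23,-32,0],0.074],[0,[23,-32,0],0.074],[0,[23,-32,0],0.074],[0,[23,-32,0],0.074],[0,[23,-32,0],0.074]]' 20; python3 -c "
from h import *;st()"
```

```text
time: 0.77
tool_pos: [0.4195, 0.3748, 0.2308]
tcp_rot: [-0.189, 1.563, 0.188]
wrist_force: [0.2, 1.7, 0.2]
width: 1.004
 t 0.767 tcp [419.5 374.8 230.8] x [-0.001 -0.    -1.   ] jawyaw 103.76 F [0.2 1.7 0.2] T [-0.054 -0.016  0.085] w 1.0044 q [ 0.685  0.053  1.848 -0.     1.242 -1.126]
```

```bash
python3 -m creep '[[0,[23,-32,0],0.074],[0,[23,-32,0],0.074],[100,[23,-32,0],0.074],[120,[23,-32,0],0.074],[120,[23,-32,0],0.074],[120,[23,-32,0],0.074],[120,[23,-32,0],0.074],[120,[24,-28,0],0.06]]'; python3 -m creep '[[120,[0,0,-30],0],[120,[0,0,-20],0],[120,[0,0,0],0],[120,[0,0,0],0],[120,[0,0,0],0],[120,[0,0,0],0],[120,[0,0,0],0],[120,[0,0,0],0]]';python3 - <<'E'
from h import *
st()
for n in('top','scene'):
    p,d=read_camera(n);cv2.imwrite(f'pics/{n}1.png',p)
E
```

```text
time: 1.43
tool_pos: [0.6045, 0.1224, 0.2308]
tcp_rot: [-0.639, 1.476, 0.639]
wrist_force: [0.5, 1.4, -0.1]
width: 0.528
time: 2.1
tool_pos: [0.6049, 0.1253, 0.1829]
tcp_rot: [-0.637, 1.473, 0.636]
wrist_force: [-0.2, -0.5, -0.0]
width: 0.531
 t 2.1 tcp [604.9 125.3 182.9] x [ 0.003  0.    -1.   ] jawyaw 136.7 F [-0.2 -0.5 -0. ] T [-0.015 -0.012 -0.001] w 0.5312 q [ 0.164  0.189  1.786 -0.     1.164 -2.222]
```

View pics/scene1.png

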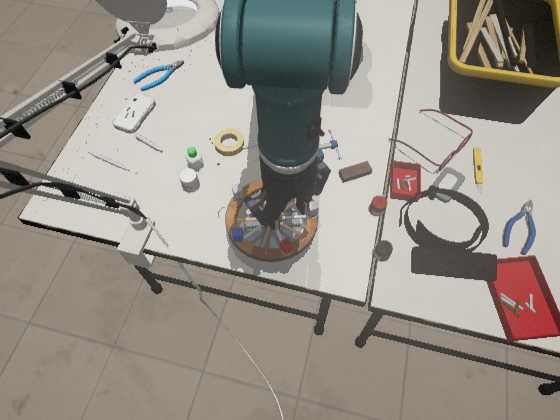

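The scene view shows the gripper above the wheel, with the red nipple at about (286,243) still clear. Now I'll descend in stages.

```bash
python3 -m creep '[[120,[2.4,-1,-25],0],[120,[0,0,-25],0],[120,[0,0,-25],0],[120,[0,0,0],0],[120,[0,0,0],0],[120,[0,0,0],0],[120,[0,0,0],0],[120,[0,0,0],0]]'; python3 - <<'E'
from h import *
st()
for n in('top','scene'):
    p,d=read_camera(n);cv2.imwrite(f'pics/{n}2.png',cv2.resize(p[140:260,220:380] if n=='top' else p[160:280,180:380],None,fx=3.5,fy=3.5,interpolation=cv2.INTER_CUBIC))
E
```

```text
time: 2.87
tool_pos: [0.6081, 0.124, 0.1086]
tcp_rot: [-0.637, 1.472, 0.635]
wrist_force: [-0.1, -0.1, 0.6]
width: 0.532
 t 2.867 tcp [608.1 124.  108.6] x [ 0.004  0.001 -1.   ] jawyaw 136.65 F [-0.1 -0.1  0.6] T [ 0.026  0.027 -0.005] w 0.5323 q [ 0.161  0.262  1.844  0.     1.032 -2.224]
```

View pics/scene2.png

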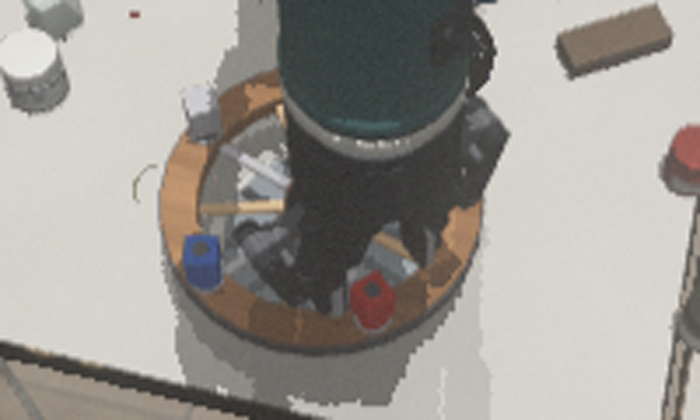

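View pics/top2.png

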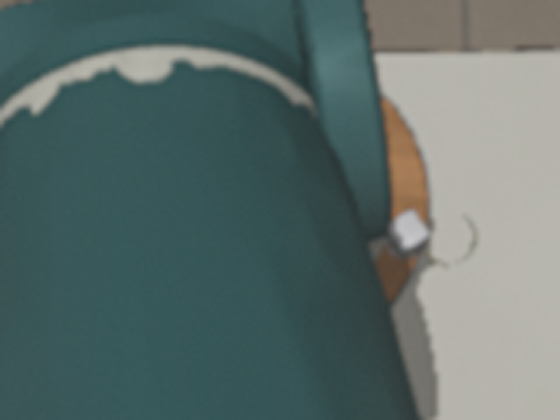

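The scene crop shows the fingertips at about (325,300) and (430,250), straddling the red head at (372,283). I'll go down and close gently.

```bash
python3 -m creep '[[120,[-0.8,0,-20],0],[120,[0,0,-10],0],[120,[0,0,-10],0],[120,[0,0,0],0],[120,[0,0,0],0],[120,[0,0,0],0],[120,[0,0,0],0],[120,[0,0,0],0]]' 20; python3 -c "
from h import *;st()"
python3 -m creep '[[160,[0,0,0],0],[180,[0,0,0],0],[200,[0,0,0],0],[210,[0,0,0],0],[220,[0,0,0],0],[225,[0,0,0],0],[225,[0,0,0],0],[225,[0,0,0],0]]' 20; python3 -c "
from h import *;st()"
```

```text
time: 3.63
tool_pos: [0.6065, 0.1238, 0.0672]
tcp_rot: [-0.636, 1.474, 0.636]
wrist_force: [0.1, 0.0, -1.2]
width: 0.528
 t 3.633 tcp [606.5 123.8  67.2] x [ 0.001  0.    -1.   ] jawyaw 136.65 F [ 0.1  0.  -1.2] T [ 0.001 -0.007 -0.01 ] w 0.5276 q [ 0.161  0.306  1.874  0.     0.96  -2.224]
time: 4.3
tool_pos: [0.6066, 0.1229, 0.0668]
tcp_rot: [-0.637, 1.474, 0.635]
wrist_force: [3.5, -4.8, 1.2]
width: 0.204
 t 4.3 tcp [606.6 122.9  66.8] x [ 0.002 -0.001 -1.   ] jawyaw 136.65 F [ 3.5 -4.8  1.2] T [-0.739 -0.331  0.004] w 0.2041 q [ 1.600e-01  3.070e-01  1.874e+00 -2.000e-03  9.600e-01 -2.224e+00]
```

```bash
python3 -m creep '[[235,[0.5,-0.5,0.5],0],[235,[0,0,0],0],[235,[0,0,0],0],[235,[0,0,0],0],[235,[0,0,0],0],[235,[0,0,0],0],[235,[0,0,0],0],[235,[0,0,0],0]]' 60; python3 -c "
from h import *;st()"
```

```text
time: 4.97
tool_pos: [0.6066, 0.1229, 0.067]
tcp_rot: [-0.637, 1.475, 0.636]
wrist_force: [1.3, -5.0, 1.1]
width: 0.197
 t 4.967 tcp [606.6 122.9  67. ] x [ 0.001 -0.    -1.   ] jawyaw 136.66 F [ 1.3 -5.   1.1] T [-0.758 -0.346 -0.042] w 0.1965 q [ 1.600e-01  3.070e-01  1.873e+00 -1.000e-03  9.610e-01 -2.225e+00]
```

```bash
python3 -m creep '[[235,[0.5,-1,0],-0.02],[235,[0,0,0],-0.02],[235,[0,0,0],-0.03],[235,[0,0,0],-0.03],[235,[0,0,0],-0.03],[235,[0,0,0],-0.03],[235,[0,0,0],-0.03],[235,[0,0,0],0]]' 60; python3 -c "
from h import *;st()"
```

```text
time: 5.63
tool_pos: [0.6065, 0.1229, 0.0669]
tcp_rot: [-0.487, 1.515, 0.488]
wrist_force: [0.6, -0.5, 2.9]
width: 0.201
 t 5.633 tcp [606.5 122.9  66.9] x [-0.     0.001 -1.   ] jawyaw 125.68 F [ 0.6 -0.5  2.9] T [-0.038 -0.083 -0.034] w 0.2013 q [ 1.590e-01  3.070e-01  1.873e+00  1.000e-03  9.620e-01 -2.035e+00]
```

```bash
python3 -m creep '[[235,[0,0,0],-0.03],[235,[0,0,0],-0.03],[235,[0,0,0],-0.03],[235,[0,0,0],-0.03],[235,[0,0,0],-0.03],[235,[0,0,0],-0.03],[235,[0,0,0],-0.03],[235,[0,0,0],-0.03]]' 60; python3 -c "
from h import *;st()"
```

```text
time: 6.3
tool_pos: [0.6065, 0.123, 0.0669]
tcp_rot: [-0.3, 1.55, 0.301]
wrist_force: [0.5, -0.3, 2.4]
width: 0.198
 t 6.3 tcp [606.5 123.   66.9] x [-0.     0.001 -1.   ] jawyaw 111.94 F [ 0.5 -0.3  2.4] T [ 0.024 -0.01   0.041] w 0.1978 q [ 1.590e-01  3.070e-01  1.873e+00  1.000e-03  9.620e-01 -1.795e+00]
```

```bash
python3 -m creep '[[235,[0,0,0],-0.03],[235,[0,0,0],-0.03],[235,[0,0,0],-0.03],[235,[0,0,0],-0.03],[235,[0,0,0],-0.03],[235,[0,0,0],-0.03],[235,[0,0,0],-0.03],[235,[0,0,0],-0.03]]' 60; python3 -c "
from h import *;st()"
```

```text
time: 6.97
tool_pos: [0.6064, 0.1232, 0.0669]
tcp_rot: [-0.111, 1.568, 0.113]
wrist_force: [-1.6, 1.0, 3.0]
width: 0.196
 t 6.967 tcp [606.4 123.2  66.9] x [-0.     0.001 -1.   ] jawyaw 98.19 F [-1.6  1.   3. ] T [0.035 0.032 0.038] w 0.196 q [ 0.159  0.307  1.873  0.002  0.962 -1.555]
```

```bash
python3 -m creep '[[235,[0,0,0],-0.03],[235,[0,0,0],-0.03],[235,[0,0,0],-0.03],[235,[0,0,0],-0.03],[235,[0,0,0],-0.03],[235,[0,0,0],-0.03],[235,[0,0,0],-0.03],[235,[0,0,0],-0.03]]' 60; python3 -c "
from h import *;st()"
```

```text
time: 7.63
tool_pos: [0.6064, 0.1234, 0.067]
tcp_rot: [0.077, 1.57, -0.075]
wrist_force: [-0.6, 1.9, 2.8]
width: 0.199
 t 7.633 tcp [606.4 123.4  67. ] x [-0.     0.001 -1.   ] jawyaw 84.46 F [-0.6  1.9  2.8] T [0.133 0.001 0.203] w 0.1993 q [ 0.16   0.307  1.873  0.002  0.962 -1.316]
```

```bash
python3 -m creep '[[235,[0,0,0],0],[235,[0,0,0],0],[235,[0,0,0],0],[235,[0,0,0],0],[235,[0,0,0],0],[235,[0,0,0],0],[235,[0,0,0],0],[235,[0,0,0],0]]' 60; python3 -c "
from h import *;st()"; python3 -m creep '[[235,[0,0,0],-0.02],[235,[0,0,0],-0.02],[235,[0,0,0],0],[235,[0,0,0],0],[235,[0,0,0],0],[235,[0,0,0],0],[235,[0,0,0],0],[235,[0,0,0],0]]' 60; python3 -c "
from h import *;st()"; python3 -m creep '[[235,[0,0,0],-0.02],[235,[0,0,0],-0.02],[235,[0,0,0],0],[235,[0,0,0],0],[235,[0,0,0],0],[235,[0,0,0],0],[235,[0,0,0],0],[235,[0,0,0],0]]' 60; python3 -c "
from h import *;st()"
```

```text
time: 8.3
tool_pos: [0.6064, 0.1233, 0.0669]
tcp_rot: [0.076, 1.57, -0.074]
wrist_force: [-1.5, 5.4, 3.5]
width: 0.2
 t 8.3 tcp [606.4 123.3  66.9] x [-0.     0.002 -1.   ] jawyaw 84.54 F [-1.5  5.4  3.5] T [0.735 0.236 0.169] w 0.1996 q [ 0.159  0.307  1.873  0.002  0.962 -1.317]
time: 8.97
tool_pos: [0.6065, 0.1234, 0.0669]
tcp_rot: [0.107, 1.569, -0.105]
wrist_force: [-1.6, 6.3, 3.5]
width: 0.195
 t 8.967 tcp [606.5 123.4  66.9] x [-0.     0.002 -1.   ] jawyaw 82.26 F [-1.6  6.3  3.5] T [0.83  0.283 0.217] w 0.1947 q [ 0.16   0.307  1.873  0.002  0.962 -1.277]
time: 9.63
tool_pos: [0.6065, 0.1234, 0.0669]
tcp_rot: [0.139, 1.567, -0.136]
wrist_force: [-2.3, 5.4, 4.0]
width: 0.197
 t 9.633 tcp [606.5 123.4  66.9] x [-0.     0.002 -1.   ] jawyaw 79.97 F [-2.3  5.4  4. ] T [0.809 0.239 0.312] w 0.1967 q [ 0.16   0.307  1.873  0.002  0.962 -1.237]
```

```bash
python3 -m creep '[[235,[0,0.5,-0.5],-0.03],[235,[0,0,0],-0.03],[235,[0,0,0],-0.03],[235,[0,0,0],-0.03],[235,[0,0,0],-0.03],[235,[0,0,0],-0.03],[235,[0,0,0],-0.03],[235,[0,0,0],-0.03]]' 60; python3 -c "
from h import *;st()"; python3 -m creep '[[235,[0,0,0],-0.03],[235,[0,0,0],-0.03],[235,[0,0,0],-0.03],[235,[0,0,0],-0.03],[235,[0,0,0],-0.03],[235,[0,0,0],-0.03],[235,[0,0,0],-0.03],[235,[0,0,0],-0.03]]' 60; python3 -c "
from h import *;st()"
```

```text
time: 10.3
tool_pos: [0.6065, 0.1236, 0.0669]
tcp_rot: [0.327, 1.547, -0.326]
wrist_force: [-3.0, 4.1, 5.7]
width: 0.199
 t 10.3 tcp [606.5 123.6  66.9] x [-0.     0.001 -1.   ] jawyaw 66.14 F [-3.   4.1  5.7] T [0.718 0.451 0.298] w 0.1992 q [ 1.600e-01  3.080e-01  1.872e+00  1.000e-03  9.620e-01 -9.950e-01]
time: 10.97
tool_pos: [0.6066, 0.1237, 0.0669]
tcp_rot: [0.515, 1.51, -0.513]
wrist_force: [-2.4, 5.4, 6.4]
width: 0.201
 t 10.967 tcp [606.6 123.7  66.9] x [-0.     0.001 -1.   ] jawyaw 52.39 F [-2.4  5.4  6.4] T [0.761 0.378 0.305] w 0.201 q [ 0.16   0.308  1.872  0.002  0.961 -0.755]
```

```bash
python3 -m creep '[[235,[0,0.5,0.5],-0.03],[235,[0,0,0],-0.03],[235,[0,0,0],-0.03],[235,[0,0,0],-0.03],[235,[0,0,0],-0.03],[235,[0,0,0],-0.03],[235,[0,0,0],-0.03],[235,[0,0,0],-0.03]]' 60; python3 -c "
from h import *;st()"; python3 -m creep '[[235,[0,0,0],-0.03],[235,[0,0,0],-0.03],[235,[0,0,0],-0.03],[235,[0,0,0],-0.03],[235,[0,0,0],-0.03],[235,[0,0,0],-0.03],[235,[0,0,0],-0.03],[235,[0,0,0],-0.03]]' 60; python3 -c "
from h import *;st()
for n in ('top','scene'): 
    p,d=read_camera(n);cv2.imwrite('pics/%s3.png'%n,p)"
```

```text
time: 11.63
tool_pos: [0.6067, 0.1239, 0.067]
tcp_rot: [0.7, 1.455, -0.699]
wrist_force: [-1.0, 3.3, 3.0]
width: 0.196
 t 11.633 tcp [606.7 123.9  67. ] x [ 0.     0.001 -1.   ] jawyaw 38.64 F [-1.   3.3  3. ] T [0.605 0.17  0.285] w 0.1962 q [ 1.610e-01  3.080e-01  1.872e+00  1.000e-03  9.610e-01 -5.140e-01]
time: 12.3
tool_pos: [0.6069, 0.124, 0.0669]
tcp_rot: [0.884, 1.384, -0.883]
wrist_force: [-0.1, 4.8, 2.7]
width: 0.198
 t 12.3 tcp [606.9 124.   66.9] x [ 0.     0.001 -1.   ] jawyaw 24.89 F [-0.1  4.8  2.7] T [0.651 0.101 0.27 ] w 0.1985 q [ 1.610e-01  3.080e-01  1.872e+00  1.000e-03  9.610e-01 -2.740e-01]
```

```bash
python3 -m creep '[[235,[0,0,0],-0.03],[235,[0,0,0],-0.03],[235,[0,0,0],-0.03],[235,[0,0,0],-0.03],[235,[0,0,0],-0.03],[235,[0,0,0],-0.03],[235,[0,0,0],-0.03],[235,[0,0,0],-0.03]]' 60; python3 -c "
from h import *;st()"; python3 -m creep '[[235,[0,0,0],-0.03],[235,[0,0,0],-0.03],[235,[0,0,0],-0.03],[235,[0,0,0],-0.03],[235,[0,0,0],-0.03],[235,[0,0,0],-0.03],[235,[0,0,0],-0.03],[235,[0,0,0],-0.03]]' 60; python3 -c "
from h import *;st()"
```

```text
time: 13.07
tool_pos: [0.607, 0.124, 0.067]
tcp_rot: [1.066, 1.295, -1.063]
wrist_force: [-0.9, 5.5, 3.6]
width: 0.197
 t 13.067 tcp [607. 124.  67.] x [ 0.001  0.001 -1.   ] jawyaw 11.17 F [-0.9  5.5  3.6] T [ 0.771 -0.014  0.304] w 0.1967 q [ 1.610e-01  3.080e-01  1.872e+00  1.000e-03  9.610e-01 -3.500e-02]
time: 13.73
tool_pos: [0.6072, 0.124, 0.0669]
tcp_rot: [1.244, 1.188, -1.241]
wrist_force: [1.4, 4.8, 2.5]
width: 0.199
 t 13.733 tcp [607.2 124.   66.9] x [ 0.001  0.001 -1.   ] jawyaw -2.58 F [1.4 4.8 2.5] T [0.842 0.022 0.277] w 0.1991 q [1.610e-01 3.080e-01 1.872e+00 1.000e-03 9.600e-01 2.050e-01]
```

```bash
python3 -m creep '[[235,[0,0,0],-0.03],[235,[0,0,0],-0.025],[235,[0,0,0],0],[235,[0,0,0],0],[235,[0,0,0],0],[235,[0,0,0],0],[235,[0,0,0],0],[235,[0,0,0],0]]' 60; python3 -c "
from h import *;st()"; python3 -m creep '[[160,[0,0,0],0],[120,[0,0,0],0],[120,[0,0,0],0],[120,[0,0,0],0],[120,[0,0,0],0],[120,[0,0,0],0],[120,[0,0,25],0],[120,[0,0,30],0]]' 60; python3 -c "
from h import *;st()"
```

```text
time: 14.4
tool_pos: [0.6072, 0.124, 0.0669]
tcp_rot: [1.283, 1.161, -1.28]
wrist_force: [-0.1, 5.8, 2.6]
width: 0.2
 t 14.4 tcp [607.2 124.   66.9] x [ 0.001  0.001 -1.   ] jawyaw -5.65 F [-0.1  5.8  2.6] T [0.821 0.006 0.263] w 0.2 q [1.610e-01 3.080e-01 1.872e+00 1.000e-03 9.600e-01 2.590e-01]
time: 15.07
tool_pos: [0.6037, 0.1225, 0.1188]
tcp_rot: [1.278, 1.164, -1.289]
wrist_force: [0.0, 0.2, 0.4]
width: 0.531
 t 15.067 tcp [603.7 122.5 118.8] x [-0.008 -0.001 -1.   ] jawyaw -5.74 F [0.  0.2 0.4] T [-0.006  0.044  0.005] w 0.5313 q [ 0.16   0.25   1.838 -0.     1.061  0.26 ]
```

```bash
python3 -m creep '[[120,[0,0,30],0.12],[120,[0,-10,10],0.12],[120,[0,-12,0],0.12],[120,[0,-12,0],0.12],[120,[0,-12,0],0.12],[120,[0,-12,0],0.12],[120,[0,-12,0],0.12],[120,[0,-12,0],0.12]]' 20; python3 -m creep '[[120,[0,-12,0],0.12],[120,[0,0,0],0.12],[120,[0,0,0],0.12],[120,[0,0,0],0.12],[120,[0,0,0],0.12],[120,[0,0,0],0.12],[120,[0,0,0],0.12],[120,[0,0,0],0.12]]'; python3 - <<'E'
from h import *
st()
c=get_calibration('scene')
for n in ('scene',):
    p,d=read_camera(n);cv2.imwrite('pics/scene4.png',cv2.resize(p[160:280,180:380],None,fx=3.5,fy=3.5,interpolation=cv2.INTER_CUBIC))
    C=cloud(n,d)
    for nm,g in dict(red=(.6073,.1242),blue=(.6073,.0302)).items():
        m=(C[...,2]>.090)&(C[...,2]<.099)&(np.hypot(C[...,0]-g[0],C[...,1]-g[1])<.018)
        w=C[m]
        if len(w)<20: print(nm,len(w));continue
        e=c['eye'];t=(.094-e[2])/(w[:,2]-e[2]);q=e+(w-e)*t[:,None]
        r=cv2.minAreaRect((q[:,:2]*1e4).astype(np.float32));print(nm,len(w),r)
E
```

```text
time: 15.73
tool_pos: [0.6066, 0.0405, 0.1618]
tcp_rot: [0.551, 1.5, -0.552]
wrist_force: [-0.2, 0.2, 0.2]
width: 0.527
time: 16.4
tool_pos: [0.6066, 0.0291, 0.1617]
tcp_rot: [-0.2, 1.562, 0.2]
wrist_force: [0.1, 0.5, 1.1]
width: 0.529
 t 16.4 tcp [606.6  29.1 161.7] x [-0. -0. -1.] jawyaw 104.61 F [0.1 0.5 1.1] T [-0.046  0.035  0.034] w 0.5289 q [ 0.007  0.19   1.827 -0.     1.126 -1.819]
red 94 ((6075.677734375, 1243.7650146484375), (194.66055297851562, 176.3866729736328), 5.872483730316162)
blue 89 ((6073.75634765625, 307.47210693359375), (185.1204833984375, 182.61129760742188), 14.197875022888184)
```

View pics/scene4.png

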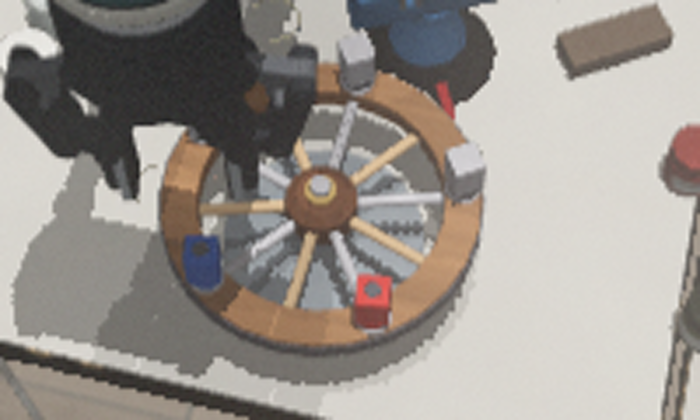

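Red reads about +2 to 6 degrees, which is the −5.7 I wound it to plus the ease-back, so it didn't slip. The blue head at (203,262) in the crop is at 14 degrees, and the jaws are at 104.6. Descending on blue.

```bash
python3 -m creep '[[120,[0.6,1,-30],0],[120,[0,0,-30],0],[120,[0,0,-20],0],[120,[0,0,-10],0],[120,[0,0,-3],0],[120,[0,0,0],0],[120,[0,0,0],0],[120,[0,0,0],0]]' 20; python3 -c "
from h import *;st()"
```

```text
time: 17.12
tool_pos: [0.609, 0.0302, 0.0707]
tcp_rot: [-0.196, 1.559, 0.195]
wrist_force: [0.5, -0.1, 0.5]
width: 0.531
 t 17.117 tcp [609.   30.2  70.7] x [ 0.003  0.    -1.   ] jawyaw 104.26 F [ 0.5 -0.1  0.5] T [ 0.008 -0.032  0.023] w 0.5315 q [ 0.009  0.285  1.894 -0.     0.959 -1.811]
```

```bash
python3 -m creep '[[120,[0,0,-2],0],[120,[0,0,0],0],[160,[0,0,0],0],[190,[0,0,0],0],[210,[0,0,0],0],[225,[0,0,0],0],[235,[0,0,0],0],[235,[0,0,0],0]]' 20; python3 -c "
from h import *;st()"
```

```text
time: 17.78
tool_pos: [0.6077, 0.0297, 0.0673]
tcp_rot: [-0.196, 1.561, 0.195]
wrist_force: [-0.8, -3.7, 3.0]
width: 0.205
 t 17.783 tcp [607.7  29.7  67.3] x [ 0.001 -0.001 -1.   ] jawyaw 104.28 F [-0.8 -3.7  3. ] T [-0.486  0.059  0.034] w 0.2048 q [ 8.000e-03  2.890e-01  1.896e+00 -1.000e-03  9.560e-01 -1.811e+00]
```

```bash
python3 -m creep '[[235,[0,-0.5,0.3],0],[235,[0,0,0],0],[235,[0,0,0],0],[235,[0,0,0],0],[235,[0,0,0],-0.02],[235,[0,0,0],-0.03],[235,[0,0,0],-0.03],[235,[0,0,0],-0.03]]' 60; python3 -c "
from h import *;st()"; python3 -m creep '[[235,[0,0,0],-0.03],[235,[0,0,0],-0.03],[235,[0,0,0],-0.03],[235,[0,0,0],-0.03],[235,[0,0,0],0],[235,[0,0,0],0],[235,[0,0,0],0],[235,[0,0,0],0]]' 60; python3 -c "
from h import *;st()"
```

```text
time: 18.45
tool_pos: [0.6077, 0.0296, 0.0674]
tcp_rot: [-0.108, 1.567, 0.107]
wrist_force: [0.5, -3.1, 2.6]
width: 0.2
 t 18.45 tcp [607.7  29.6  67.4] x [ 0.001 -0.    -1.   ] jawyaw 97.85 F [ 0.5 -3.1  2.6] T [-0.416 -0.083  0.033] w 0.2003 q [ 0.008  0.289  1.896 -0.     0.956 -1.7  ]
time: 19.12
tool_pos: [0.6077, 0.0295, 0.0673]
tcp_rot: [-0.016, 1.57, 0.015]
wrist_force: [0.9, -4.5, 3.7]
width: 0.198
 t 19.117 tcp [607.7  29.5  67.3] x [ 0.001 -0.    -1.   ] jawyaw 91.12 F [ 0.9 -4.5  3.7] T [-0.736 -0.143  0.029] w 0.1984 q [ 0.008  0.289  1.896 -0.     0.956 -1.582]
```

```bash
python3 -m creep '[[235,[0,-0.5,0],-0.03],[235,[0,0,0],-0.03],[235,[0,0,0],-0.03],[235,[0,0,0],-0.03],[235,[0,0,0],-0.03],[235,[0,0,0],-0.03],[235,[0,0,0],0],[235,[0,0,0],0]]' 60; python3 -c "
from h import *;st()"
```

```text
time: 19.78
tool_pos: [0.6077, 0.0292, 0.0674]
tcp_rot: [0.126, 1.566, -0.125]
wrist_force: [1.1, -3.4, 5.0]
width: 0.195
 t 19.783 tcp [607.7  29.2  67.4] x [ 0.001 -0.    -1.   ] jawyaw 80.84 F [ 1.1 -3.4  5. ] T [-0.542 -0.156 -0.004] w 0.1949 q [ 0.007  0.289  1.897 -0.     0.956 -1.404]
```

```bash
python3 -m creep '[[235,[0,0,0],-0.03],[235,[0,0,0],-0.03],[235,[0,0,0],-0.03],[235,[0,0,0],-0.03],[235,[0,0,0],-0.03],[235,[0,0,0],-0.03],[235,[0,0,0],0],[235,[0,0,0],0]]' 60; python3 -c "
from h import *;st()"
```

```text
time: 20.45
tool_pos: [0.6077, 0.0291, 0.0673]
tcp_rot: [0.266, 1.554, -0.266]
wrist_force: [1.6, -4.8, 5.8]
width: 0.2
 t 20.45 tcp [607.7  29.1  67.3] x [ 0.001 -0.    -1.   ] jawyaw 70.55 F [ 1.6 -4.8  5.8] T [-0.663 -0.155  0.031] w 0.1996 q [ 0.007  0.289  1.897 -0.     0.956 -1.224]
```

```bash
python3 -m creep '[[235,[0.3,-0.3,0.5],-0.03],[235,[0,0,0],-0.03],[235,[0,0,0],-0.03],[235,[0,0,0],-0.03],[235,[0,0,0],-0.03],[235,[0,0,0],-0.03],[235,[0,0,0],0],[235,[0,0,0],0]]' 60; python3 -c "
from h import *;st()"
```

```text
time: 21.12
tool_pos: [0.6075, 0.0289, 0.0674]
tcp_rot: [0.407, 1.532, -0.407]
wrist_force: [0.7, -4.5, 2.6]
width: 0.2
 t 21.117 tcp [607.5  28.9  67.4] x [-0. -0. -1.] jawyaw 60.25 F [ 0.7 -4.5  2.6] T [-0.701 -0.25   0.01 ] w 0.2001 q [ 0.007  0.289  1.896 -0.     0.957 -1.045]
```

```bash
python3 -m creep '[[235,[0,0,0],-0.03],[235,[0,0,0],-0.03],[235,[0,0,0],-0.03],[235,[0,0,0],-0.03],[235,[0,0,0],-0.03],[235,[0,0,0],-0.03],[235,[0,0,0],0],[235,[0,0,0],0]]' 60; python3 -c "
from h import *;st()"
```

```text
time: 21.78
tool_pos: [0.6075, 0.0287, 0.0674]
tcp_rot: [0.547, 1.501, -0.547]
wrist_force: [0.5, -5.7, 2.6]
width: 0.194
 t 21.783 tcp [607.5  28.7  67.4] x [-0. -0. -1.] jawyaw 49.94 F [ 0.5 -5.7  2.6] T [-0.73  -0.236 -0.054] w 0.1941 q [ 0.006  0.289  1.896 -0.     0.957 -0.865]
```

Blue has turned 0.95 rad without biting. Wrist travel could run short, so I'm regripping now, while still in the slack, 90 degrees further back.

```bash
python3 -m creep '[[160,[0,0,0],0],[120,[0,0,0],0],[120,[0,0,0],0],[120,[0,0,0],0.12],[120,[0,0,0],0.12],[120,[0,0,0],0.12],[120,[0,0,0],0.12],[120,[0,0,0],0.12]]' 20; python3 -c "
from h import *;st()"; python3 -m creep '[[120,[0,0,0],0.12],[120,[0,0,0],0.12],[120,[0,0,0],0.12],[120,[0,0,0],0.12],[120,[0,0,0],0.12],[120,[0,0,0],0.12],[120,[0,0,0],0.12],[120,[0,0,0],0.12]]' 20; python3 -c "
from h import *;st()"
```

```text
time: 22.45
tool_pos: [0.6068, 0.0296, 0.0669]
tcp_rot: [0.075, 1.571, -0.073]
wrist_force: [0.1, -0.0, 0.4]
width: 0.532
 t 22.45 tcp [606.8  29.6  66.9] x [-0.002  0.001 -1.   ] jawyaw 84.6 F [ 0.1 -0.   0.4] T [ 0.016 -0.031  0.001] w 0.5323 q [ 7.000e-03  2.890e-01  1.897e+00  1.000e-03  9.570e-01 -1.470e+00]
time: 23.12
tool_pos: [0.6068, 0.0296, 0.0669]
tcp_rot: [-0.675, 1.464, 0.677]
wrist_force: [-0.6, 0.2, 0.2]
width: 0.531
 t 23.117 tcp [606.8  29.6  66.9] x [-0.002  0.001 -1.   ] jawyaw 139.6 F [-0.6  0.2  0.2] T [-0.02  -0.047 -0.008] w 0.5311 q [ 7.000e-03  2.890e-01  1.897e+00  1.000e-03  9.570e-01 -2.430e+00]
```

```bash
python3 -m creep '[[160,[0,0,0],0],[190,[0,0,0],0],[210,[0,0,0],0],[225,[0,0,0],0],[235,[0,0,0],0],[235,[0,0,0],0],[235,[0,0,0],0],[235,[0,0,0],0]]' 20; python3 -c "
from h import *;st()"
```

```text
time: 23.78
tool_pos: [0.6069, 0.0295, 0.0673]
tcp_rot: [-0.67, 1.466, 0.672]
wrist_force: [-2.7, 4.2, 0.2]
width: 0.207
 t 23.783 tcp [606.9  29.5  67.3] x [-0.001  0.001 -1.   ] jawyaw 139.2 F [-2.7  4.2  0.2] T [ 0.667  0.423 -0.042] w 0.2067 q [ 7.000e-03  2.890e-01  1.897e+00  1.000e-03  9.580e-01 -2.423e+00]
```

```bash
python3 -m creep '[[235,[-0.3,0.5,0],0],[235,[0,0,0],0],[235,[0,0,0],-0.03],[235,[0,0,0],-0.03],[235,[0,0,0],-0.03],[235,[0,0,0],-0.03],[235,[0,0,0],0],[235,[0,0,0],0]]' 60; python3 -c "
from h import *;st()"
```

```text
time: 24.45
tool_pos: [0.607, 0.0295, 0.0674]
tcp_rot: [-0.578, 1.493, 0.579]
wrist_force: [-2.8, 3.3, 0.3]
width: 0.198
 t 24.45 tcp [607.   29.5  67.4] x [-0.001  0.    -1.   ] jawyaw 132.39 F [-2.8  3.3  0.3] T [0.504 0.483 0.046] w 0.1981 q [ 0.007  0.288  1.897  0.     0.957 -2.303]
```

```bash
python3 -m creep '[[235,[0,0,0],-0.03],[235,[0,0,0],-0.03],[235,[0,0,0],-0.03],[235,[0,0,0],-0.03],[235,[0,0,0],-0.03],[235,[0,0,0],0],[235,[0,0,0],0],[235,[0,0,0],0]]' 60; python3 -c "
from h import *;st()"
```

```text
time: 25.12
tool_pos: [0.607, 0.0294, 0.0674]
tcp_rot: [-0.462, 1.522, 0.463]
wrist_force: [-3.8, 3.5, -1.0]
width: 0.195
 t 25.117 tcp [607.   29.4  67.4] x [-0.001  0.    -1.   ] jawyaw 123.81 F [-3.8  3.5 -1. ] T [0.504 0.554 0.011] w 0.1955 q [ 0.007  0.288  1.897  0.     0.957 -2.154]
```

```bash
python3 -m creep '[[235,[0,0,0],-0.03],[235,[0,0,0],-0.03],[235,[0,0,0],-0.03],[235,[0,0,0],-0.03],[235,[0,0,0],-0.03],[235,[0,0,0],0],[235,[0,0,0],0],[235,[0,0,0],0]]' 60; python3 -c "
from h import *;st()"
```

```text
time: 25.78
tool_pos: [0.607, 0.0294, 0.0674]
tcp_rot: [-0.345, 1.544, 0.345]
wrist_force: [-5.0, 3.4, -1.1]
width: 0.201
 t 25.783 tcp [607.   29.4  67.4] x [-0.001 -0.    -1.   ] jawyaw 115.22 F [-5.   3.4 -1.1] T [0.414 0.59  0.008] w 0.2008 q [ 0.007  0.288  1.897 -0.     0.957 -2.004]
```

```bash
python3 -m creep '[[235,[0,0,0],-0.03],[235,[0,0,0],-0.03],[235,[0,0,0],-0.03],[235,[0,0,0],-0.03],[235,[0,0,0],-0.03],[235,[0,0,0],0],[235,[0,0,0],0],[235,[0,0,0],0]]' 60; python3 -c "
from h import *;st()"
```

```text
time: 26.45
tool_pos: [0.6071, 0.0293, 0.0674]
tcp_rot: [-0.228, 1.559, 0.228]
wrist_force: [-4.0, 2.6, -0.6]
width: 0.197
 t 26.45 tcp [607.1  29.3  67.4] x [-0.001 -0.    -1.   ] jawyaw 106.63 F [-4.   2.6 -0.6] T [0.464 0.656 0.039] w 0.1972 q [ 0.007  0.288  1.897 -0.     0.957 -1.854]
```

```bash
python3 -m creep '[[235,[-0.4,0.3,0],-0.03],[235,[0,0,0],-0.03],[235,[0,0,0],-0.03],[235,[0,0,0],-0.03],[235,[0,0,0],0],[235,[0,0,0],0],[235,[0,0,0],0],[235,[0,0,0],0]]' 60; python3 -c "
from h import *;st()"
```

```text
time: 27.12
tool_pos: [0.607, 0.0294, 0.0674]
tcp_rot: [-0.134, 1.567, 0.133]
wrist_force: [-1.9, 0.3, -3.1]
width: 0.2
 t 27.117 tcp [607.   29.4  67.4] x [ 0.    -0.001 -1.   ] jawyaw 99.74 F [-1.9  0.3 -3.1] T [ 0.058  0.277 -0.056] w 0.1995 q [ 8.000e-03  2.880e-01  1.897e+00 -1.000e-03  9.560e-01 -1.733e+00]
```

```bash
python3 -m creep '[[235,[0,0,0],-0.03],[235,[0,0,0],-0.03],[235,[0,0,0],-0.03],[235,[0,0,0],0],[235,[0,0,0],0],[235,[0,0,0],0],[235,[0,0,0],0],[235,[0,0,0],0]]' 60; python3 -c "
from h import *;st()"
```

```text
time: 27.78
tool_pos: [0.607, 0.0294, 0.0674]
tcp_rot: [-0.063, 1.57, 0.062]
wrist_force: [-1.0, -1.7, -4.0]
width: 0.197
 t 27.783 tcp [607.   29.4  67.4] x [ 0.    -0.001 -1.   ] jawyaw 94.57 F [-1.  -1.7 -4. ] T [-0.279  0.175  0.035] w 0.197 q [ 8.000e-03  2.880e-01  1.897e+00 -1.000e-03  9.560e-01 -1.642e+00]
```

```bash
python3 -m creep '[[235,[0,0,-0.3],-0.03],[235,[0,0,0],-0.03],[235,[0,0,0],-0.03],[235,[0,0,0],0],[235,[0,0,0],0],[235,[0,0,0],0],[235,[0,0,0],0],[235,[0,0,0],0]]' 60; python3 -c "
from h import *;st()"
```

```text
time: 28.45
tool_pos: [0.607, 0.0294, 0.0674]
tcp_rot: [0.008, 1.571, -0.008]
wrist_force: [-1.1, -4.1, -1.5]
width: 0.199
 t 28.45 tcp [607.   29.4  67.4] x [ 0. -0. -1.] jawyaw 89.41 F [-1.1 -4.1 -1.5] T [-0.549  0.289 -0.032] w 0.1986 q [ 8.000e-03  2.880e-01  1.897e+00 -1.000e-03  9.560e-01 -1.552e+00]
```

```bash
python3 -m creep '[[235,[0,0,0],-0.03],[235,[0,0,0],-0.03],[235,[0,0,0],0],[235,[0,0,0],0],[235,[0,0,0],0],[235,[0,0,0],0],[235,[0,0,0],0],[235,[0,0,0],0]]' 60; python3 -c "
from h import *;st()"
```

```text
time: 29.12
tool_pos: [0.607, 0.0294, 0.0674]
tcp_rot: [0.055, 1.57, -0.055]
wrist_force: [-1.8, -5.6, -2.0]
width: 0.201
 t 29.117 tcp [607.   29.4  67.4] x [ 0.    -0.001 -1.   ] jawyaw 85.99 F [-1.8 -5.6 -2. ] T [-0.825  0.305  0.159] w 0.201 q [ 8.000e-03  2.880e-01  1.897e+00 -1.000e-03  9.560e-01 -1.493e+00]
```

```bash
python3 -m creep '[[235,[0,-0.3,0],-0.03],[235,[0,0,0],0],[235,[0,0,0],0],[235,[0,0,0],0],[235,[0,0,0],0],[235,[0,0,0],0],[235,[0,0,0],0],[235,[0,0,0],0]]' 60; python3 -c "
from h import *;st()"; python3 -m creep '[[235,[0,0,0],-0.03],[235,[0,0,0],-0.03],[235,[0,0,0],0],[235,[0,0,0],0],[235,[0,0,0],0],[235,[0,0,0],0],[235,[0,0,0],0],[235,[0,0,0],0]]' 60; python3 -c "
from h import *;st()"
```

```text
time: 29.78
tool_pos: [0.607, 0.0294, 0.0674]
tcp_rot: [0.079, 1.569, -0.079]
wrist_force: [-1.3, -4.1, -1.4]
width: 0.198
 t 29.783 tcp [607.   29.4  67.4] x [ 0. -0. -1.] jawyaw 84.24 F [-1.3 -4.1 -1.4] T [-0.682  0.297  0.225] w 0.1982 q [ 0.007  0.288  1.898 -0.     0.956 -1.463]
time: 30.45
tool_pos: [0.607, 0.0293, 0.0674]
tcp_rot: [0.126, 1.567, -0.126]
wrist_force: [-1.5, -3.8, -0.0]
width: 0.198
 t 30.45 tcp [607.   29.3  67.4] x [ 0. -0. -1.] jawyaw 80.8 F [-1.5 -3.8 -0. ] T [-0.75   0.319  0.288] w 0.1976 q [ 0.007  0.288  1.898 -0.     0.956 -1.403]
```

```bash
python3 -m creep '[[235,[0,-0.3,0],-0.04],[235,[0,0,0],-0.04],[235,[0,0,0],-0.04],[235,[0,0,0],-0.04],[235,[0,0,0],-0.04],[235,[0,0,0],-0.04],[235,[0,0,0],-0.04],[235,[0,0,0],-0.04]]' 60; python3 -c "
from h import *;st()"; python3 -m creep '[[235,[0,0,0],-0.04],[235,[0,0,0],-0.04],[235,[0,0,0],-0.04],[235,[0,0,0],-0.04],[235,[0,0,0],-0.04],[235,[0,0,0],-0.04],[235,[0,0,0],-0.04],[235,[0,0,0],-0.04]]' 60; python3 -c "
from h import *;st()"
```

```text
time: 31.12
tool_pos: [0.6069, 0.0292, 0.0674]
tcp_rot: [0.378, 1.537, -0.378]
wrist_force: [-1.6, -3.6, -0.6]
width: 0.192
 t 31.117 tcp [606.9  29.2  67.4] x [ 0.  0. -1.] jawyaw 62.36 F [-1.6 -3.6 -0.6] T [-0.72   0.375  0.338] w 0.1924 q [ 0.007  0.288  1.898  0.     0.956 -1.081]
time: 31.78
tool_pos: [0.6069, 0.0291, 0.0674]
tcp_rot: [0.627, 1.478, -0.627]
wrist_force: [-2.9, -4.9, -0.6]
width: 0.2
 t 31.783 tcp [606.9  29.1  67.4] x [-0. -0. -1.] jawyaw 44.03 F [-2.9 -4.9 -0.6] T [-0.715  0.412  0.349] w 0.2001 q [ 0.007  0.288  1.898 -0.     0.956 -0.761]
```

```bash
python3 -m creep '[[235,[-0.2,-0.3,0],-0.04],[235,[0,0,0],-0.04],[235,[0,0,0],-0.04],[235,[0,0,0],-0.04],[235,[0,0,0],-0.04],[235,[0,0,0],-0.04],[235,[0,0,0],-0.04],[235,[0,0,0],-0.04]]' 60; python3 -c "
from h import *;st()"; python3 -m creep '[[235,[0,0,0],-0.04],[235,[0,0,0],-0.04],[235,[0,0,0],-0.04],[235,[0,0,0],-0.04],[235,[0,0,0],-0.04],[235,[0,0,0],-0.04],[235,[0,0,0],-0.04],[235,[0,0,0],-0.04]]' 60; python3 -c "
from h import *;st()"
```

```text
time: 32.45
tool_pos: [0.6068, 0.029, 0.0674]
tcp_rot: [0.873, 1.389, -0.873]
wrist_force: [-1.7, -3.2, -0.6]
width: 0.196
 t 32.45 tcp [606.8  29.   67.4] x [ 0.  0. -1.] jawyaw 25.68 F [-1.7 -3.2 -0.6] T [-0.59   0.404  0.24 ] w 0.1959 q [ 0.007  0.288  1.898  0.     0.956 -0.442]
time: 33.12
tool_pos: [0.6067, 0.029, 0.0674]
tcp_rot: [1.114, 1.267, -1.114]
wrist_force: [-2.7, -4.1, -0.8]
width: 0.192
 t 33.117 tcp [606.7  29.   67.4] x [-0.  0. -1.] jawyaw 7.35 F [-2.7 -4.1 -0.8] T [-0.613  0.347  0.29 ] w 0.1924 q [ 0.007  0.287  1.898  0.     0.956 -0.122]
```

```bash
python3 -m creep '[[235,[-0.3,-0.3,0],-0.04],[235,[0,0,0],-0.04],[235,[0,0,0],-0.04],[235,[0,0,0],-0.04],[235,[0,0,0],-0.04],[235,[0,0,0],-0.04],[235,[0,0,0],-0.04],[235,[0,0,0],-0.04]]' 60; python3 -c "
from h import *;st()"; python3 -m creep '[[235,[0,0,0],-0.04],[235,[0,0,0],-0.04],[235,[0,0,0],-0.04],[235,[0,0,0],-0.04],[235,[0,0,0],-0.04],[235,[0,0,0],-0.04],[235,[0,0,0],-0.04],[235,[0,0,0],-0.04]]' 60; python3 -c "
from h import *;st()"
```

```text
time: 33.78
tool_pos: [0.6066, 0.029, 0.0674]
tcp_rot: [1.35, 1.113, -1.348]
wrist_force: [-1.5, -3.2, -0.3]
width: 0.195
 t 33.783 tcp [606.6  29.   67.4] x [ 0.     0.001 -1.   ] jawyaw -10.98 F [-1.5 -3.2 -0.3] T [-0.506  0.271  0.369] w 0.1953 q [6.000e-03 2.870e-01 1.899e+00 1.000e-03 9.560e-01 1.980e-01]
time: 34.45
tool_pos: [0.6064, 0.0291, 0.0673]
tcp_rot: [1.576, 0.923, -1.575]
wrist_force: [-2.1, -1.9, -0.6]
width: 0.198
 t 34.45 tcp [606.4  29.1  67.3] x [ 0.     0.001 -1.   ] jawyaw -29.32 F [-2.1 -1.9 -0.6] T [-0.474  0.326  0.26 ] w 0.1982 q [6.000e-03 2.870e-01 1.899e+00 1.000e-03 9.560e-01 5.180e-01]
```

```bash
python3 -m creep '[[235,[0,0,0],-0.04],[235,[0,0,0],-0.04],[235,[0,0,0],-0.04],[235,[0,0,0],-0.04],[235,[0,0,0],-0.04],[235,[0,0,0],-0.04],[235,[0,0,0],-0.04],[235,[0,0,0],-0.04]]' 60; python3 -c "
from h import *;st()"; python3 -m creep '[[235,[0,0,0],-0.04],[235,[0,0,0],-0.04],[235,[0,0,0],-0.04],[235,[0,0,0],-0.04],[235,[0,0,0],-0.04],[235,[0,0,0],-0.04],[235,[0,0,0],-0.04],[235,[0,0,0],-0.04]]' 60; python3 -c "
from h import *;st()"
```

```text
time: 35.12
tool_pos: [0.6063, 0.0291, 0.0674]
tcp_rot: [1.791, 0.694, -1.79]
wrist_force: [-3.5, -2.7, -0.1]
width: 0.199
 t 35.117 tcp [606.3  29.1  67.4] x [-0.     0.001 -1.   ] jawyaw -47.66 F [-3.5 -2.7 -0.1] T [-0.468  0.376  0.332] w 0.1989 q [6.000e-03 2.870e-01 1.899e+00 1.000e-03 9.560e-01 8.380e-01]
time: 35.78
tool_pos: [0.6063, 0.0292, 0.0674]
tcp_rot: [1.991, 0.424, -1.991]
wrist_force: [-2.3, -1.2, 0.7]
width: 0.196
 t 35.783 tcp [606.3  29.2  67.4] x [-0.     0.001 -1.   ] jawyaw -65.99 F [-2.3 -1.2  0.7] T [-0.43   0.418  0.327] w 0.1957 q [7.000e-03 2.870e-01 1.899e+00 1.000e-03 9.560e-01 1.158e+00]
```

```bash
python3 -m creep '[[235,[0,0,0],-0.04],[235,[0,0,0],-0.04],[235,[0,0,0],-0.04],[235,[0,0,0],-0.04],[235,[0,0,0],-0.04],[235,[0,0,0],-0.04],[235,[0,0,0],-0.04],[235,[0,0,0],-0.04]]' 60; python3 -c "
from h import *;st()"; python3 -m creep '[[235,[0,0,0],-0.04],[235,[0,0,0],-0.04],[235,[0,0,0],-0.04],[235,[0,0,0],-0.03],[235,[0,0,0],-0.03],[235,[0,0,0],0],[235,[0,0,0],0],[235,[0,0,0],0]]' 60; python3 -c "
from h import *;st()"
```

```text
time: 36.45
tool_pos: [0.6062, 0.0293, 0.0674]
tcp_rot: [2.171, 0.109, -2.171]
wrist_force: [-3.0, -1.6, 0.1]
width: 0.198
 t 36.45 tcp [606.2  29.3  67.4] x [-0.     0.001 -1.   ] jawyaw -84.33 F [-3.  -1.6  0.1] T [-0.422  0.381  0.347] w 0.1977 q [7.000e-03 2.870e-01 1.899e+00 1.000e-03 9.560e-01 1.478e+00]
time: 37.12
tool_pos: [0.6063, 0.0293, 0.0674]
tcp_rot: [-2.18, 0.084, 2.181]
wrist_force: [-3.1, 0.5, 1.0]
width: 0.197
 t 37.117 tcp [606.3  29.3  67.4] x [-0.     0.001 -1.   ] jawyaw -94.5 F [-3.1  0.5  1. ] T [0.041 0.485 0.281] w 0.1975 q [7.000e-03 2.870e-01 1.899e+00 1.000e-03 9.560e-01 1.655e+00]
```

At −94.5, so blue is on target. Now I'll let go, rise, move back toward the robot and check.

```bash
python3 -m creep '[[160,[0,0,0],0],[120,[0,0,0],0],[110,[0,0,0],0],[110,[0,0,0],0],[110,[0,0,0],0],[110,[0,0,0],0],[110,[0,0,25],0],[110,[0,0,30],0]]' 60; python3 -m creep '[[110,[0,0,30],0],[110,[0,0,30],0],[110,[0,0,30],0],[110,[-25,0,10],0],[110,[-25,0,0],0],[110,[-25,0,0],0],[110,[-25,0,0],0],[110,[0,0,0],0]]' 60; python3 - <<'E'
from h import *
st()
c=get_calibration('scene')
p,d=read_camera('scene');cv2.imwrite('pics/scene5.png',p)
C=cloud('scene',d)
for nm,g in dict(red=(.6073,.1242),blue=(.6073,.0302)).items():
    m=(C[...,2]>.090)&(C[...,2]<.099)&(np.hypot(C[...,0]-g[0],C[...,1]-g[1])<.018)
    w=C[m];e=c['eye'];t=(.094-e[2])/(w[:,2]-e[2]);q=e+(w-e)*t[:,None]
    print(nm,len(w),cv2.minAreaRect((q[:,:2]*1e4).astype(np.float32)))
E
```

```text
time: 37.78
tool_pos: [0.6036, 0.0285, 0.1195]
tcp_rot: [-2.173, 0.087, 2.189]
wrist_force: [0.4, -0.2, -0.1]
width: 0.568
time: 38.45
tool_pos: [0.5022, 0.0286, 0.2218]
tcp_rot: [-2.178, 0.086, 2.184]
wrist_force: [-1.4, -0.2, 0.6]
width: 0.564
 t 38.45 tcp [502.2  28.6 221.8] x [-0.003  0.    -1.   ] jawyaw -94.53 F [-1.4 -0.2  0.6] T [-0.046 -0.032 -0.01 ] w 0.564 q [ 0.007 -0.056  1.973  0.     1.228  1.657]
red 95 ((6077.00244140625, 1244.2115478515625), (196.3387451171875, 174.9492645263672), 4.177666187286377)
blue 91 ((6073.4599609375, 308.63055419921875), (185.1141815185547, 182.37091064453125), 14.19787311553955)
```

View pics/scene5.png

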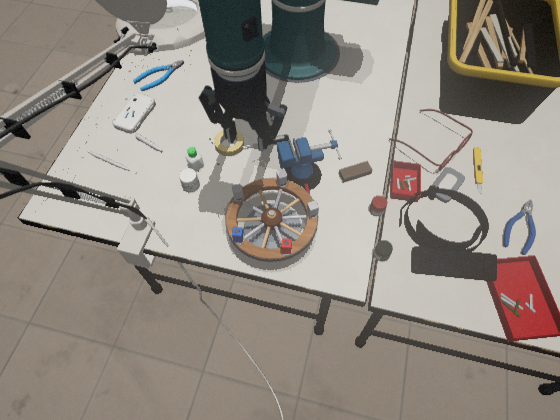

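```bash
python3 - <<'E'
from h import *
st()
out=[]
for n in('scene','top'):
    c=get_calibration(n);p,d=read_camera(n);C=cloud(n,d);z=np.load(n+'0.npz')
    for tag,pp,CC in(('start',z['p'],cloud(n,z['d'])),('now',p,C)):
        for nm,g in dict(red=(.6073,.1242),blue=(.6073,.0302)).items():
            m=(CC[...,2]>.090)&(CC[...,2]<.099)&(np.hypot(CC[...,0]-g[0],CC[...,1]-g[1])<.018)
            w=CC[m];
            if len(w)<30: print(n,tag,nm,'hidden',len(w));continue
            e=c['eye'];t=(.094-e[2])/(w[:,2]-e[2]);q=(e+(w-e)*t[:,None])[:,:2]
            q=q-q.mean(0)
            # square fit: 4-fold moment + minimise support widths
            th=np.radians(np.arange(-45,45,.5))
            r=np.hypot(*q.T);a=np.arctan2(q[:,1],q[:,0]);M=(r**4*np.exp(4j*a)).sum()
            ext=[max(np.percentile(np.abs(q@[np.cos(x),np.sin(x)]),97),np.percentile(np.abs(q@[-np.sin(x),np.cos(x)]),97)) for x in th]
            print(n,tag,nm,len(w),'yaw4',round(np.degrees(np.angle(-M))/4,1),'ext',round(np.degrees(th[np.argmin(ext)]),1))
        y,x=(185,215) if n=='scene' else (145,250)
        out.append(cv2.resize(pp[y:y+75,x:x+100],(400,300),interpolation=cv2.INTER_CUBIC))
cv2.imwrite('pics/cmp6.png',np.vstack([np.hstack(out[:2]),np.hstack(out[2:])]))
E
```

```text
t 38.5 tcp [504.6  28.6 222.3] x [-0.  0. -1.] jawyaw -94.53 F [ 1.1  0.3 -0. ] T [-0.01   0.003 -0.054] w 0.5634 q [ 0.007 -0.054  1.97   0.     1.225  1.657]
scene start red 96 yaw4 -41.1 ext -39.5
scene start blue 91 yaw4 13.3 ext 11.5
scene now red 97 yaw4 5.3 ext 6.5
scene now blue 91 yaw4 8.7 ext 13.5
top start red 85 yaw4 -40.2 ext 44.5
top start blue 86 yaw4 13.5 ext 13.5
top now red hidden 5
top now blue hidden 0
```

View pics/cmp6.png

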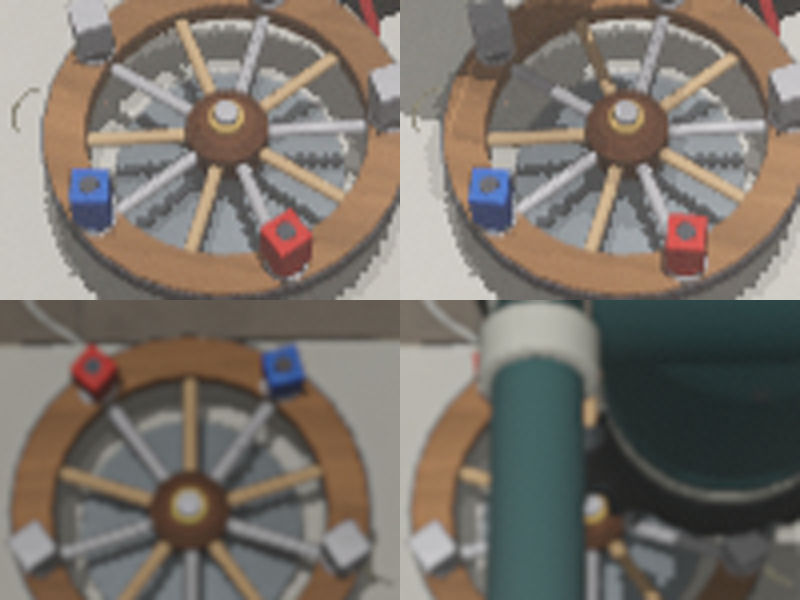

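```bash
python3 -m creep '[[110,[-8,37,10],0],[110,[-8,37,10],0],[110,[-8,37,0],0],[110,[-8,37,0],0],[110,[-8,37,0],0],[110,[-8,37,0],0],[110,[-8,37,0],0],[110,[-8,37,0],0]]' 60;python3 -m creep '[[110,[-8,37,0],0],[110,[-8,37,0],0],[110,[0,0,0],0],[110,[0,0,0],0],[110,[0,0,0],0],[110,[0,0,0],0],[110,[0,0,0],0],[110,[0,0,0],0]]' 60; python3 - <<'E'
from h import *
st()
acc={}
for k in range(4):
  for n in('scene','top'):
    c=get_calibration(n);p,d=read_camera(n);C=cloud(n,d)
    if k==0: cv2.imwrite(f'pics/{n}7.png',p)
    for nm,g in dict(red=(.6073,.1242),blue=(.6073,.0302),s108=(.5185,.1535),s180=(.463,.078),s252=(.5175,.002)).items():
            m=(C[...,2]>.090)&(C[...,2]<.099)&(np.hypot(C[...,0]-g[0],C[...,1]-g[1])<.018)
            w=C[m]
            if len(w)<30: continue
            e=c['eye'];t=(.094-e[2])/(w[:,2]-e[2]);q=(e+(w-e)*t[:,None])[:,:2]
            q=q-q.mean(0)
            r=np.hypot(*q.T);a=np.arctan2(q[:,1],q[:,0]);M=(r**4*np.exp(4j*a)).sum()
            acc.setdefault((n,nm),[]).append(round(np.degrees(np.angle(-M))/4,1))
for k in acc: print(k,acc[k])
c0=np.load('top0.npz');
E
```

```text
time: 39.27
tool_pos: [0.443, 0.3271, 0.2424]
tcp_rot: [-2.182, 0.086, 2.18]
wrist_force: [0.8, 0.9, 0.0]
width: 0.57
time: 39.93
tool_pos: [0.4271, 0.3974, 0.2424]
tcp_rot: [-2.18, 0.088, 2.18]
wrist_force: [-0.3, -1.2, 0.8]
width: 0.563
 t 39.933 tcp [427.1 397.4 242.4] x [ 0.  0. -1.] jawyaw -94.64 F [-0.3 -1.2  0.8] T [ 0.006 -0.036  0.011] w 0.5631 q [ 0.707  0.085  1.792 -0.     1.265  2.359]
('scene', 'red') [np.float64(6.8), np.float64(4.2), np.float64(6.6), np.float64(6.2)]
('scene', 'blue') [np.float64(8.5), np.float64(12.4), np.float64(10.2), np.float64(11.3)]
('scene', 's108') [np.float64(36.2), np.float64(33.0), np.float64(35.6), np.float64(35.9)]
('scene', 's180') [np.float64(36.1), np.float64(34.1), np.float64(35.9), np.float64(35.2)]
('scene', 's252') [np.float64(29.8), np.float64(32.7), np.float64(34.0), np.float64(32.8)]
('top', 'red') [np.float64(9.7), np.float64(10.0), np.float64(9.6), np.float64(11.9)]
('top', 'blue') [np.float64(9.3), np.float64(12.2), np.float64(10.9), np.float64(11.1)]
('top', 's108') [np.float64(34.1), np.float64(35.1), np.float64(32.5), np.float64(35.1)]
('top', 's180') [np.float64(33.6), np.float64(32.4), np.float64(33.4), np.float64(32.5)]
('top', 's252') [np.float64(34.1), np.float64(34.7), np.float64(34.2), np.float64(32.3)]
```

View pics/top7.png

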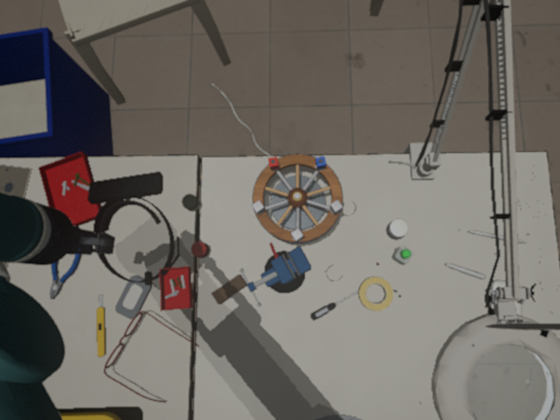

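```bash
python3 -c "
from h import *
st()
p,d=read_camera('top');C=cloud('top',d);C0=cloud('top',np.load('top0.npz')['d'])
for nm,(u,v) in dict(hub=(297,197),p1=(190,202),p2=(200,250),p4=(398,229),glue=(404,254)).items():
    print(nm,((C-C0)[v-1:v+2,u-1:u+2].reshape(-1,3).mean(0)*1e3).round(1))
print(finish_job())"
```

```text
t 40.333 tcp [426.5 398.4 242.4] x [ 0.  0. -1.] jawyaw -94.55 F [ 0.4  0.1 -0.6] T [ 0.015  0.017 -0.041] w 0.5679 q [0.709 0.085 1.792 0.    1.265 2.359]
hub [-0.1 -0.   0.4]
p1 [ 0.2  0.2 -0.8]
p2 [-0.1 -0.3  1.1]
p4 [ 0.1 -0.1 -0.6]
glue [ 0.1 -0.3 -1.4]
the job is handed in; nothing more can be done
None
```

I tightened both nipples in the right order and handed the job in at about 40 s. Going by the jaw angle, red got one quarter turn past the bite and blue two. No verdict comes back, and I could not check the spoke heights directly.

| | Torque rose over jaw angle | Jaw stopped at | Turned past the middle of that rise |
|---|---|---|---|
| Red | about 88° to 81° | −5.7° | about 90° |
| Blue | about 89° to 82° | −94.5° | about 180° |

- **Winding:** torque held near 0.3 N m on both after the bite, and I counted from the middle of the rise. I regripped blue once, 90° further back, while it was still in its slack, so the wrist would not run out of travel.
- **Last checks that agreed:**
    - The gripper is open and well clear at 242 mm height, with about zero wrist force.
    - Camera depth at the paint pots and glue bottle changed by less than 1.5 mm from the start.
- **One check that disagreed:** after release, the cameras put the heads at about 8° (red) and 11° (blue), each modulo 90°. I expected about 1° and 2° from the jaw angles plus the full 0.12 rad ease-back. The 6–9° gap could be camera error, extra idle turn-back as the fingers opened, or the heads lagging in the grip.
- **If it was all lag:** red would be about 79–86° and blue 168–176° past the bite, still inside the 18° tolerance. I did not touch them again.

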